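# Tap home the wedge of the straw stand

## Robot

A 6-joint arm with a two-finger parallel gripper is mounted at the origin on the work surface. World frame = base frame: x ahead of the robot, y to its left, z up, the work surface at z = 0. Lengths are in m, angles in degrees, forces in N, time in s.
With the tool pointing down it reaches from about 0.325 to 0.85 m from the base axis. Payload 15.5 kg.
Tool frame: the origin (TCP) lies midway between the tips of the shut fingers; the grasp point (between the pads) lies 19 mm behind it; y points along the fingers, x is the direction in which the jaws open and shut, and the axes are right-handed (so a half turn about y gives the same grasp; the last joint's range is limited). The gripper opens to 91 mm and grips with 3 to 60 N. Pads are 32 mm wide; open, the fingers measure 118 mm over their backs; the gripper's body (76 mm by 178 mm) begins 60 mm behind the grasp point.
Start: joints at [-69.471, 28.281, 77.091, -0, 74.628, -5.472], TCP at [0.274, -0.562, 0.214] pointing down, gripper open.
Joint ranges: [-166.48, 166.48], [-47.26, 123.95], [12.59, 153.08], [-70.14, 250.14], [6.76, 159.57], [-176.63, 176.63]. Speed limits (degrees/s): [108.29, 108.29, 147.25, 172.46, 172.46, 172.46].

## Interface

Orientations are given as a 3x3 rotation matrix whose columns are the frame's x, y, z axes.
In Python, from bench import ctrl gives the robot as it stands. The module is installed in compiled form; this text tells all that it offers. Calls block until the motion is done:
- ctrl.goto(position, orientation): joint-space move of the TCP to a pose.
- ctrl.move_l(position, vel=0.15, ori=None, contact_N=None): straight line of the TCP; ori=None keeps the orientation; vel is the mean speed in m/s. With contact_N (N) it stops when the force on the tool has changed by that much, and returns True; else False.
- ctrl.movej(angles): joint-space move.
- ctrl.command_gripper(opening): opening from 0.0 (shut) to 1.0 (fully open); the grip force is fixed at half the most; returns when the fingers have stopped.
- ctrl.sleep(seconds).
- ctrl.ik(position, orientation): joint angles nearest the present ones, or None.
- ctrl.read_camera(name): name is "side" or "top"; returns the picture (384x512x3 uint8, blue, green, red); there is no depth.
- ctrl.camera_params(name): a dict with "fx", "fy", "cx", "cy" (pixels), "pose" (4x4, takes a point from camera to world coordinates). Camera axes: x right, y up, looking along -z (the intrinsics and any distortion apply to the point x, -y, -z); pixel columns grow to the right and rows downward; lengths in m; the calibration is good to about 2 mm. A picture is of the moment at which its call begins. camera_params takes no time and is no camera call.
A pose or a line that the arm cannot do raises ctrl.MotionError and nothing moves.
- ctrl.sign_off(): hands the job in, once; it reports no verdict.
Readings, each from a call of its own:
- ctrl.current_t(): time.
- ctrl.current_q(): joint angles.
- ctrl.current_dq(): joint speeds.
- ctrl.current_effort(): joint torques, N m.
- ctrl.current_tool_pos(): TCP position.
- ctrl.current_eef_rot(): TCP orientation.
- ctrl.current_contact_force(): force on the tool from outside, world axes, zero at the start.
- ctrl.current_wrist_torque(): the same for the moment, N m.
- ctrl.current_grip_width(): opening from 0.0 (shut) to 1.0 (fully open).
Only numpy, scipy, OpenCV 4.12 (cv2) and the standard library are available. Lean on these libraries where they do the work, as an engineer would, in place of code of your own. Each camera call takes 0.05 s, during which the arm holds its last target.

## Task

The upright of the straw-drying stand is loose. Lay the wooden wedge on the stand's deck with its thin end in the slot beside the green jaw and let go of it, then drive it in with the closed fingertips by at least two separate short, gentle taps on its thick end, backing off between taps, until it is fully home: the green jaw is pressed tight against the upright and the wedge goes no further. Leave the wedge there and leave the cup, jar and saucer where they stand.

Things in the scene. Friction and masses are not known exactly. Their poses are not given: they have to be found in the camera images.
- stand: Wooden straw-drying stand fixed to the counter. Origin: underside of its deck, below the middle of the slot's mouth. x runs into the slot (the driving direction), y to its left, z up. Flat deck 8 mm thick, from x = -115 to 75 and y = -95 to 55 mm; the wedge slides on its top (z = 8 mm).
- slot_mouth (a point): Middle of the slot's mouth, on the deck's top; axes as the stand. The slot runs 60 mm along x between a fixed dark cheek (+y) and the green jaw (-y), 34 mm high; each face slopes inward 1 in 10, matching the wedge. Mouth 23 mm wide with the jaw at 0, +-2 mm as the cheek differs unseen: the wedge meets both faces 15 to 40 mm in; home, its thin end is 35 to 55 mm in.
- post_top (a point): Top centre of the stand's dark upright, 198 mm above the counter, 36 x 30 mm in section, behind the jaw (centre at stand x = 42, y = -57 mm), with a small crosspiece and two steel straws.
- jaw (a joint): Travel of the green jaw in m towards -y of the stand: 0 is fully open, 0.004 is tight against the upright (its stop). It has a stiff slide: the wedge needs roughly 4 to 16 N to be driven; if it stays put under about 20 N it is home, the jaw at its stop. The jaw stays where it is left; it does not spring back. Its wood cracks if a tap presses the wedge with more than 30 N.
- wedge_grip (a point): Light wooden wedge, loose, lying flat, 100 mm long, 30 mm high, about 60 g. This point is the centre of its parallel-sided thick end section (half-way up, 15 mm above the underside), where it is best gripped, across y: the section is 32 mm wide, 30 mm long, its rear face 16 mm behind this point. x points to the thin end, y across, z up.
- wedge_tip (a point): Centre of the wedge's thin end face, 84 mm ahead of wedge_grip. The thin end is 18 mm wide; the sides taper evenly (1 in 10 each) over the front 70 mm from 32 mm to 18 mm. Axes as wedge_grip.
- wedge_butt (a point): Centre of the wedge's flat rear face at the thick end (32 mm wide, 30 mm high), the face to tap, 16 mm behind wedge_grip. Axes as wedge_grip.
- cup: Black silicone mate cup, 76 mm across, 85 mm high, to be left alone. Origin: centre of underside.
- jar: Glass jar with a steel screw lid, 76 mm across, about 120 mm high, to be left alone. Origin: centre of underside.
- saucer: White ceramic saucer, 130 mm across, 18 mm high, to be left alone. Origin: centre of underside.
Things that resemble listed ones, but are neither listed nor needed, are in the scene too. Of the things shaped like the part that bears wedge_grip, the wooden one is meant.

How it is judged:
By the outcome, as a careful person would: the job done as asked, in the order asked, and still so for the second after the job is handed in, with the robot touching nothing.
It also fails if it takes over 67 s, if anything falls off the work surface, if the arm or the gripper's body presses on something with over 40 N, if the wrist force passes 120 N, or if a joint passes its speed limit or range.

## Working session

There is one attempt and no reset: what is moved stays moved. The work goes in short steps, each a Python script; the robot and the scene stay as the last script left them, time stands still between calls to the robot, and variables do not carry over. Pictures are saved under pics/ and viewed, and the job is handed in when it is done.

```bash
mkdir -p pics
python3 - <<'E'
from bench import ctrl
import cv2, numpy as np
np.set_printoptions(precision=4,suppress=True)
for n in ("top","side"):
    im=ctrl.read_camera(n); cv2.imwrite(f"pics/{n}0.png",im)
    p=ctrl.camera_params(n); print(n,{k:(v if k!='pose' else np.array(v)) for k,v in p.items()})
print(ctrl.current_t(),ctrl.current_tool_pos(),ctrl.current_eef_rot())
E
```

```text
top {'fx': 466.27603005245516, 'fy': 466.27603005245516, 'cx': 254.90803092924244, 'cy': 191.9095298812168, 'pose': array([[-0.0016,  0.9978, -0.0663,  0.4703],
       [-0.9997, -0.0032, -0.0231,  0.0026],
       [-0.0233,  0.0663,  0.9975,  1.3627],
       [ 0.    ,  0.    ,  0.    ,  1.    ]])}
side {'fx': 396.46453944959325, 'fy': 396.46453944959325, 'cx': 259.75031990349686, 'cy': 192.14720585426312, 'pose': array([[-0.8856,  0.2586, -0.3858,  0.1815],
       [-0.4639, -0.4536,  0.7609,  0.7526],
       [ 0.0218,  0.8528,  0.5217,  0.6604],
       [ 0.    ,  0.    ,  0.    ,  1.    ]])}
0.1 [ 0.2739 -0.5615  0.2134] [[ 0.4384 -0.0003  0.8988]
 [-0.8988  0.001   0.4384]
 [-0.001  -1.      0.0001]]
```

View pictures.

View pics/top0.png

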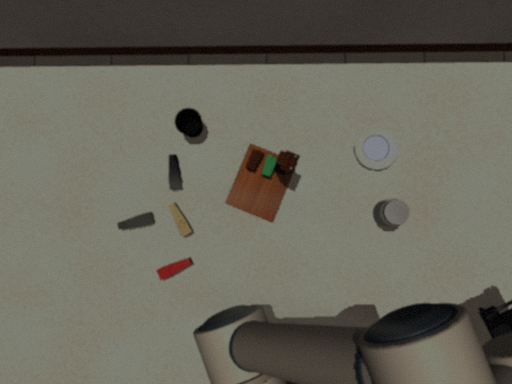

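View pics/side0.png

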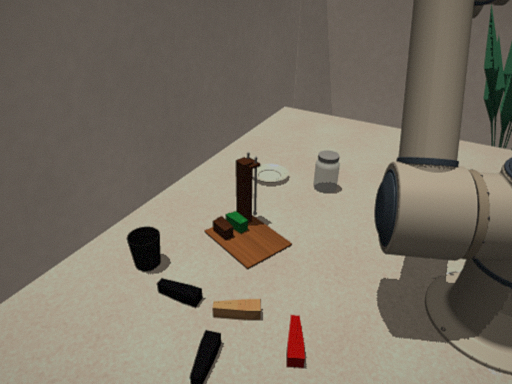

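Run:
```python
import cv2
t=cv2.imread('pics/top0.png'); s=cv2.imread('pics/side0.png')
f=lambda im,x0,y0,x1,y1,k:cv2.resize(im[y0:y1,x0:x1],None,fx=k,fy=k,interpolation=cv2.INTER_CUBIC)
a=f(t,105,140,305,280,4);cv2.imwrite('pics/c_top.png',a)
b=f(s,150,140,310,370,2.6);cv2.imwrite('pics/c_side.png',f(s,150,145,310,330,3.2))
```

```text
(no output)
```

View pics/c_top.png

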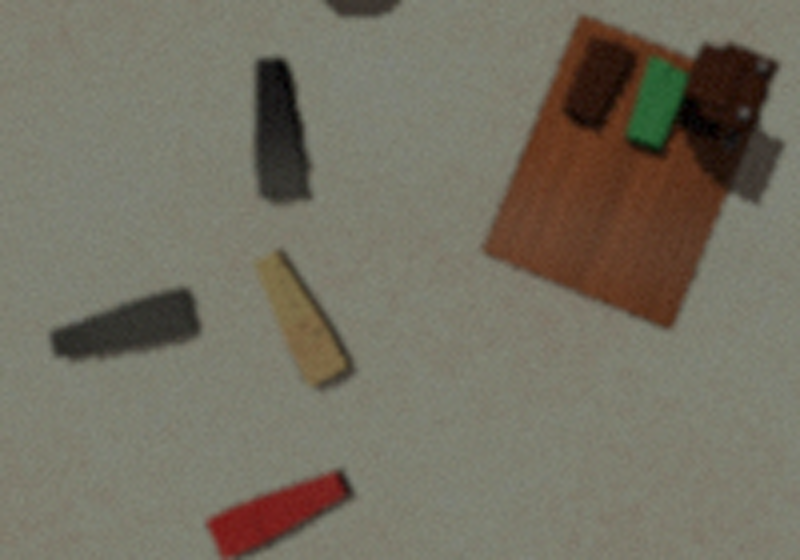

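View pics/c_side.png

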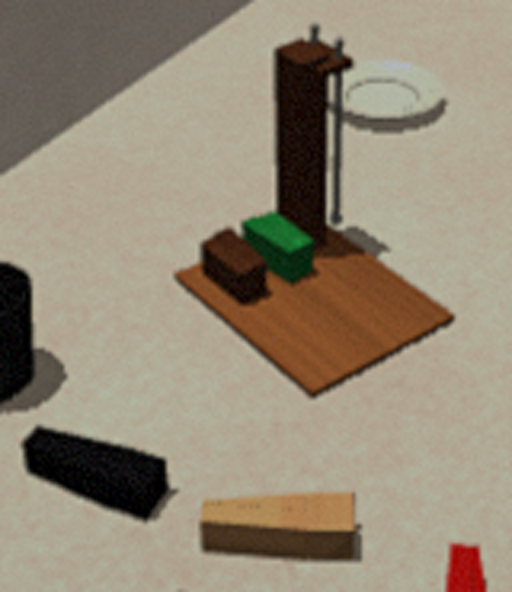

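```bash
cat > h.py <<'E'
import numpy as np, cv2
from bench import ctrl
np.set_printoptions(precision=4,suppress=True)
def cast(n,uv,z):
    p=ctrl.camera_params(n); T=np.array(p['pose']); uv=np.atleast_2d(uv).astype(float)
    d=np.c_[(uv[:,0]-p['cx'])/p['fx'],-(uv[:,1]-p['cy'])/p['fy'],-np.ones(len(uv))]@T[:3,:3].T
    o=T[:3,3]; return o+d*((z-o[2])/d[:,2])[:,None]
def proj(n,P):
    p=ctrl.camera_params(n); T=np.array(p['pose']); c=(np.atleast_2d(P)-T[:3,3])@T[:3,:3]
    return np.c_[p['cx']+p['fx']*c[:,0]/-c[:,2],p['cy']-p['fy']*c[:,1]/-c[:,2]]
def up(im,k=4): return cv2.GaussianBlur(cv2.resize(im,None,fx=k,fy=k,interpolation=cv2.INTER_CUBIC),(0,0),2)
def cont(mask,seed,k=4):
    m=mask.astype(np.uint8); 
    cs,_=cv2.findContours(m,cv2.RETR_EXTERNAL,cv2.CHAIN_APPROX_NONE)
    cs=[c for c in cs if cv2.contourArea(c)>100*k and cv2.pointPolygonTest(c,(float(seed[0]*k),float(seed[1]*k)),False)>=0]
    c=max(cs,key=cv2.contourArea)[:,0,:].astype(float)
    return (c+0.5)/k-0.5
E
python3 - <<'E'
import cv2,numpy as np
for n,pts in (('top',[(179,219),(177,210),(183,229),(255,195),(265,205),(269,166),(255,160),(250,150),(215,220),(287,158)]),('side',[(237,304),(237,313),(220,305),(255,240),(240,220),(236,217),(222,225),(230,250),(300,260)])):
    im=cv2.GaussianBlur(cv2.imread(f'pics/{n}0.png'),(0,0),1); h=cv2.cvtColor(im,cv2.COLOR_BGR2HSV)
    for u,v in pts: print(n,u,v,im[v,u],h[v,u])
E
```

```text
top 179 219 [ 70 105 121] [ 21 107 121]
top 177 210 [ 67 100 113] [ 22 104 113]
top 183 229 [ 70 103 123] [ 19 110 123]
top 255 195 [40 58 93] [ 10 145  93]
top 265 205 [40 60 96] [ 11 149  96]
top 269 166 [53 98 43] [ 65 143  98]
top 255 160 [12 21 43] [  9 184  43]
top 250 150 [27 49 90] [ 10 178  90]
top 215 220 [112 126 126] [ 30  28 126]
top 287 158 [13 22 45] [  8 181  45]
side 237 304 [ 84 133 174] [ 16 132 174]
side 237 313 [32 52 72] [ 15 142  72]
side 220 305 [ 87 138 176] [ 17 129 176]
side 255 240 [ 39  76 129] [ 12 178 129]
side 240 220 [ 45 110  25] [ 67 197 110]
side 236 217 [ 45 108  27] [ 67 191 108]
side 222 225 [21 38 71] [ 10 180  71]
side 230 250 [ 38  76 129] [ 13 180 129]
side 300 260 [150 171 178] [ 23  40 178]
```

```bash
cat > m.py <<'E'
from h import *
def line(P):
    v=cv2.fitLine(P[:,:2].astype(np.float32),cv2.DIST_HUBER,0,0.001,0.001).ravel(); return v[2:],v[:2]
def isect(a,b):
    t=np.linalg.solve(np.c_[a[1],-b[1]],b[0]-a[0]); return a[0]+t[0]*a[1]
def deck(n,img,z=0.008):
    im=up(img).astype(float); rb=im[...,2]-im[...,0]
    thr={'top':34,'side':58}[n]; V=im[...,2]; vthr={'top':55,'side':75}[n]
    m=(rb>thr)&(V>vthr)
    c=cont(m,{'top':(255,195),'side':(250,245)}[n]); return cast(n,c,z)
def fitdeck(P,O,yaw):
    # iterative: assign pts to edges, in stand frame
    for it in range(6):
        R=np.array([[np.cos(yaw),-np.sin(yaw)],[np.sin(yaw),np.cos(yaw)]])
        L=(P[:,:2]-O)@R; tol=0.006 if it<3 else 0.0035
        e={'xm':(0,-.115,1,-.085,.045),'ym':(1,-.095,0,-.105,.0 ),'yp':(1,.055,0,-.105,.065),'xp':(0,.075,1,-0.02,.045)}
        A=[];b=[];W=[];rep={}
        for k,(ax,val,oa,lo,hi) in e.items():
            s=(abs(L[:,ax]-val)<tol)&(L[:,oa]>lo)&(L[:,oa]<hi)
            if s.sum()<15: rep[k]=(0,);continue
            r=L[s,ax]-val
            rep[k]=(int(s.sum()),round(float(r.mean())*1e3,2),round(float(r.std())*1e3,2))
            for q,l in zip(r,L[s]): # residual r = d_ax + dyaw*...
                if ax==0: A.append([1,0,-l[1]])
                else: A.append([0,1,l[0]])
                b.append(q)
        s=np.linalg.lstsq(np.array(A),np.array(b),rcond=None)[0]
        O=O+R@s[:2]; yaw=yaw+s[2]
    return O,yaw,rep
def wedge(n,img,z,seed):
    im=up(img).astype(float); rb=im[...,2]-im[...,0]
    m=(rb>{'top':33,'side':58}[n])&(im[...,2]>{'top':90,'side':125}[n])
    return cast(n,cont(m,seed),z)
def fitwedge(P,G,yaw):
    # outline in wedge_grip frame: butt x=-.016, tip x=.084, sides parallel to x=.014 (y=.016), tapering to .009
    for it in range(8):
        R=np.array([[np.cos(yaw),-np.sin(yaw)],[np.sin(yaw),np.cos(yaw)]])
        L=(P[:,:2]-G)@R; A=[];b=[]; rep={}
        tol=.012 if it<3 else .004
        nt=np.array([.1,1])/np.hypot(.1,1)
        E={'butt':(np.array([-1,0.]),.016),'tip':(np.array([1.,0]),.084)}
        for s,nm in((1,'L'),(-1,'R')):
            E[nm+'t']=(nt*[1,s],nt@[.014,.016]); E[nm+'p']=(np.array([0,s*1.]),.016)
        for nm,(nn,d) in E.items():
            r=L@nn-d; s=abs(r)<tol
            if nm[-1]=='t' and nm!='butt': s&=(L[:,0]>.018)&(L[:,0]<.08)
            elif nm[-1]=='p' and nm!='tip': s&=(L[:,0]>-.012)&(L[:,0]<.012)
            else: s&=abs(L[:,1])<(.012 if nm=='butt' else .006)
            rep[nm]=(int(s.sum()),round(float(r[s].mean()*1e3),2) if s.any() else None)
            for q,l in zip(r[s],L[s]): A.append([nn[0],nn[1],nn@[-l[1],l[0]]]); b.append(q)
        s=np.linalg.lstsq(np.array(A),np.array(b),rcond=None)[0]
        G=G+R@s[:2]; yaw+=s[2]
    return G,yaw,rep
E
python3 - <<'E'
from m import *
im={n:cv2.imread(f'pics/{n}0.png') for n in('top','side')}
# initial guess from top corners
c=cast('top',[(105+487/4,140+250/4),(105+670/4,140+327/4),(105+585/4,140+15/4)],.008)[:,:2]; print(c)
yd=(c[0]-c[1]);yd/=np.linalg.norm(yd); xd=np.array([yd[1],-yd[0]]); O0=c[0]+.115*xd-.055*yd; yaw0=np.arctan2(xd[1],xd[0])
print(O0,np.degrees(yaw0))
for n in im:
    O,y,r=fitdeck(deck(n,im[n]),O0,yaw0); print(n,O,np.degrees(y),r)
w=cast('top',[(105+332/4,140+375/4),(105+268/4,140+257/4)],.03)[:,:2]
d=w[1]-w[0]; yw=np.arctan2(d[1],d[0]); G0=w[0]+.016*d/np.linalg.norm(d)
for n,s in (('top',(179,219)),('side',(237,304))):
    G,y,r=fitwedge(wedge(n,im[n],.03,s),G0,yw); print(n,G,np.degrees(y),r)
E
```

```text
[[ 0.5297  0.1161]
 [ 0.4735 -0.0168]
 [ 0.702   0.0445]]
[0.6142 0.0207] -22.908208366682242
top [0.615  0.0272] -22.531592312657537 {'xm': (165, 0.5, 0.33), 'ym': (130, 1.49, 0.39), 'yp': (215, -0.9, 0.37), 'xp': (82, -1.01, 0.22)}
side [0.612  0.0216] -22.043553656237727 {'xm': (153, 0.0, 0.47), 'ym': (0,), 'yp': (0,), 'xp': (0,)}
top [0.4526 0.2357] 28.48160835927438 {'butt': (29, -0.98), 'tip': (15, -1.44), 'Lt': (81, -0.42), 'Lp': (29, -1.09), 'Rt': (73, -0.49), 'Rp': (30, -1.0)}
side [0.4528 0.237 ] 28.551801086292006 {'butt': (35, -0.92), 'tip': (17, -1.06), 'Lt': (121, -0.6), 'Lp': (47, -0.26), 'Rt': (119, -0.59), 'Rp': (45, -0.33)}
```

```bash
sed -i "s/tol=0.006 if it<3/tol=0.009 if it<3/" m.py
python3 - <<'E'
from m import *
im={n:cv2.imread(f'pics/{n}0.png') for n in('top','side')}
for n in im:
    P=deck(n,im[n])
    O,y,r=fitdeck(P,np.array([.615,.0272]),np.radians(-22.5)); print(n,O,np.degrees(y),r)
    v=im[n].copy(); 
    S=np.array([[np.cos(y),-np.sin(y)],[np.sin(y),np.cos(y)]])
    k=4; V=cv2.resize(v,None,fx=k,fy=k,interpolation=cv2.INTER_CUBIC)
    def dr(pts,z,col):
        Q=np.c_[(np.array(pts)@S.T)+O,np.full(len(pts),z)]
        cv2.polylines(V,[np.int32((proj(n,Q)+.5)*k)],True,col,1)
    dr([(-.115,-.095),(.075,-.095),(.075,.055),(-.115,.055)],.008,(255,255,0))
    # jaw/cheek inner faces tops at z=.042
    dr([(0,.0115),(.06,.0055)],.042,(0,0,255)); dr([(0,-.0115),(.06,-.0055)],.042,(0,0,255))
    dr([(.024,-.072),(.06,-.072),(.06,-.042),(.024,-.042)],.198,(255,0,255))
    u,w=(proj(n,[*O,.05])[0]*k).astype(int)
    cv2.imwrite(f'pics/ov_{n}.png',V[max(0,w-300):w+300,u-350:u+350])
E
```

```text
top [0.615  0.0272] -22.531587144048935 {'xm': (165, 0.5, 0.33), 'ym': (130, 1.49, 0.39), 'yp': (215, -0.9, 0.37), 'xp': (82, -1.01, 0.22)}
side [0.615  0.0293] -22.584528551383272 {'xm': (156, 0.29, 0.35), 'ym': (102, 1.5, 0.41), 'yp': (155, -0.99, 0.26), 'xp': (21, -2.16, 0.31)}
```

View pics/ov_top.png

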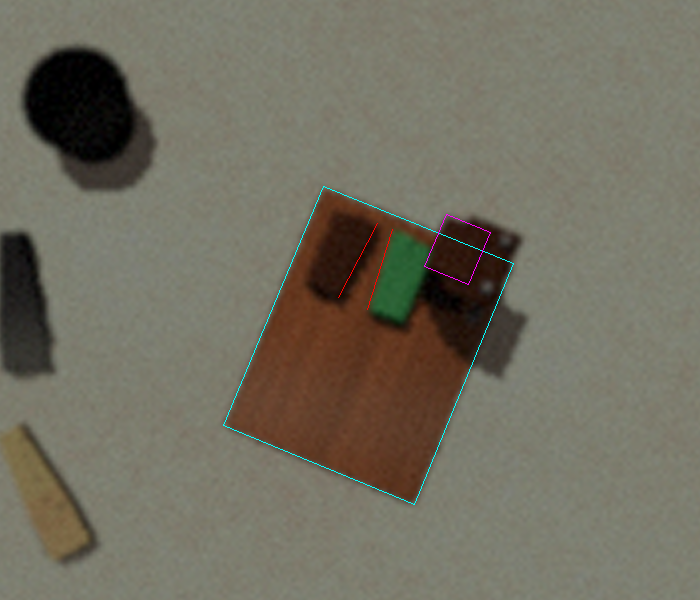

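View pics/ov_side.png

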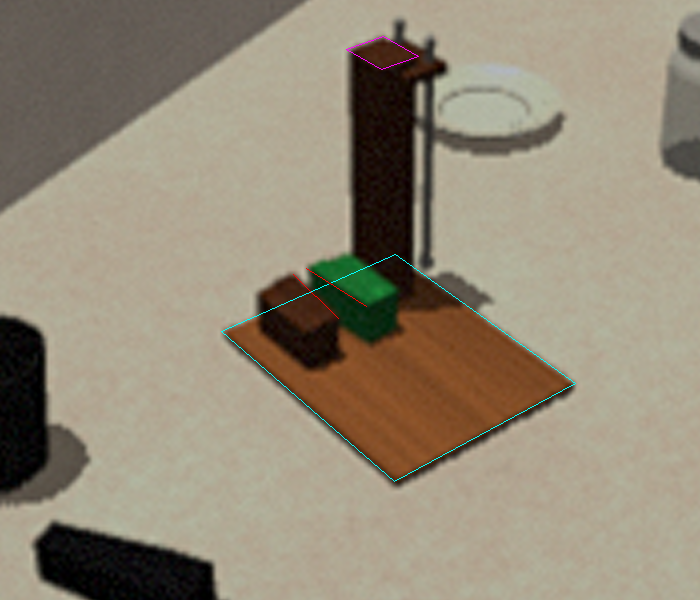

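Run:
```python
from m import *
im={n:cv2.imread(f'pics/{n}0.png') for n in('top','side')}
Os={'top':([.615,.0272],-22.53),'side':([.615,.0293],-22.58)}
for n in im:
    O,yd=Os[n]; y=np.radians(yd); S=np.array([[np.cos(y),-np.sin(y)],[np.sin(y),np.cos(y)]])
    xs=np.arange(-.02,.08,.00025); ys=np.arange(.045,-.05,-.00025)
    X,Y=np.meshgrid(xs,ys); L=np.c_[X.ravel(),Y.ravel()]
    uv=proj(n,np.c_[L@S.T+O,np.full(len(L),.042)]).astype(np.float32)
    r=cv2.remap(im[n],uv[:,0].reshape(X.shape),uv[:,1].reshape(X.shape),cv2.INTER_CUBIC)
    g=r[...,1].astype(int)-r[...,2]; m=g>(20 if n=='top' else 35)
    for x0 in (.015,.03,.045):
        c=np.argmin(abs(xs-x0)); yy=ys[m[:,c]]; print(n,x0,'green y',yy.max() if len(yy) else None,yy.min() if len(yy) else None,'expect',-.0115+.1*x0)
        # cheek dark on R
        d=r[:,c-4:c+5,2].mean(1); print('  R along y:',d[::12].astype(int))
    r=cv2.resize(np.clip(r.astype(int)*2,0,255).astype(np.uint8),None,fx=1.9,fy=1.5)
    cv2.imwrite(f'pics/gap_{n}.png',r)
```

```text
top 0.015 green y -0.012000000000000052 -0.039000000000000076 expect -0.01
  R along y: [99 97 81 58 47 48 46 44 46 39 42 41 25 35 66 88 98 92 77 58 45 43 44 44
 45 42 40 37 29 39 69 86]
top 0.03 green y -0.01025000000000005 -0.03950000000000008 expect -0.0085
  R along y: [95 92 75 55 47 47 45 43 37 46 42 37 31 29 43 77 93 87 69 48 45 44 44 42
 44 41 39 32 22  9  5  6]
top 0.045 green y -0.00900000000000005 -0.037750000000000075 expect -0.007
  R along y: [97 96 85 62 48 43 44 40 44 43 42 43 39 29 36 65 86 79 62 45 39 38 41 40
 41 42 37 36 33 32 31 32]
side 0.015 green y 0.002999999999999961 -0.04000000000000008 expect -0.01
  R along y: [28 23 37 60 72 74 70 74 69 67 64 70 51 14 10  8 16  6 13 20 29 26 21 28
 23 27 25 24 24 20 22 26]
side 0.03 green y 0.0024999999999999606 -0.04000000000000008 expect -0.0085
  R along y: [27 27 34 67 76 71 68 68 68 66 69 68 62 29  8  2 11  2  9 26 28 21 27 31
 27 27 24 20 22 27 25 28]
side 0.045 green y -0.005250000000000046 -0.03975000000000008 expect -0.007
  R along y: [113  49  28  60  75  75  71  64  58  62  66  62  68 103  88  41  10   4
  16  20  23  23  16  16  18  21  19  28  28  30  30  28]
```

```bash
cat >> h.py <<'E'
def ori(a): # tool z (finger-edge direction) at yaw a deg, tool pointing down
    b=np.radians(a-90); x=np.array([np.cos(b),np.sin(b),0]); y=np.array([0,0,-1.]); return np.c_[x,y,np.cross(x,y)]
YS=-22.55; OS=np.array([.6144,.0267])
def st(x,y,z):
    a=np.radians(YS); return np.array([OS[0]+x*np.cos(a)-y*np.sin(a),OS[1]+x*np.sin(a)+y*np.cos(a),z])
E
python3 - <<'E'
from h import *
G=np.array([.4527,.2364]); R=ori(28.5)
p=ctrl.current_tool_pos()
ctrl.move_l([p[0],p[1],.32],vel=.2)
print(ctrl.ik([*G,.3],R), ctrl.ik(st(-.08,0,.1),ori(YS)))
ctrl.goto([*G,.3],R); ctrl.command_gripper(.65)
ctrl.move_l([*G,.06],vel=.2)
print(ctrl.current_t(),ctrl.current_tool_pos(),ctrl.current_grip_width())
for n in('top','side'): cv2.imwrite(f'pics/{n}1.png',ctrl.read_camera(n))
E
python3 -c "
import cv2,numpy as np
a=cv2.imread('pics/top1.png')[120:290,90:310];b=cv2.imread('pics/side1.png')[200:370,140:340]
f=lambda i:cv2.resize(i,(390,330),interpolation=2)
cv2.imwrite('pics/v1.png',np.hstack([f(a),f(b)]))"
```

```text
[20.8718 14.4236 85.4273 -0.     80.149  82.3718] [ -0.2355  29.9664  95.9457  -0.      54.0879 112.3145]
5.6667 [0.4532 0.2366 0.0607] 0.6487874612766656
```

View pics/v1.png

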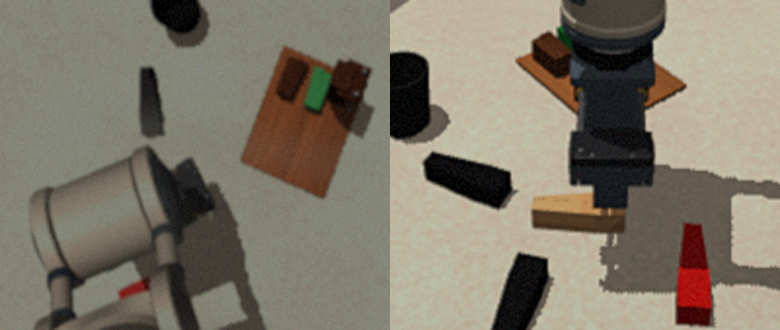

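Side view: the open fingers hang over the thick end of the wooden wedge, and nothing else is between them; the other wedges are clear. Grasping.

Run:
```python
from h import *
p=ctrl.current_tool_pos()
r=ctrl.move_l([.4527,.2364,.004],vel=.06,contact_N=8); print(r,ctrl.current_tool_pos())
ctrl.command_gripper(0.0); print('w',ctrl.current_grip_width()*91)
p=ctrl.current_tool_pos(); ctrl.move_l([p[0],p[1],.10],vel=.15)
print('w',ctrl.current_grip_width()*91,ctrl.current_contact_force())
ctrl.goto(st(-.10,0,.10),ori(YS)); print(ctrl.current_t(),ctrl.current_tool_pos(),st(-.1,0,.1))
ctrl.move_l(st(-.10,0,.035),vel=.12)
for n in('top','side'): cv2.imwrite(f'pics/{n}2.png',ctrl.read_camera(n))
print(ctrl.current_t(),ctrl.current_tool_pos())
a=cv2.imread('pics/top2.png')[110:280,160:360];b=cv2.imread('pics/side2.png')[130:300,140:340]
f=lambda i:cv2.resize(i,(400,340),interpolation=2)
cv2.imwrite('pics/v2.png',np.hstack([f(a),f(b)]))
```

```text
False [0.4529 0.2365 0.0043]
w 31.983875822133548
w 31.815242580691358 [-0.3095  0.1389 -0.4842]
8.9417 [0.5215 0.065  0.0992] [0.522 0.065 0.1  ]
9.7333 [0.5225 0.0653 0.0358]
```

View pics/v2.png

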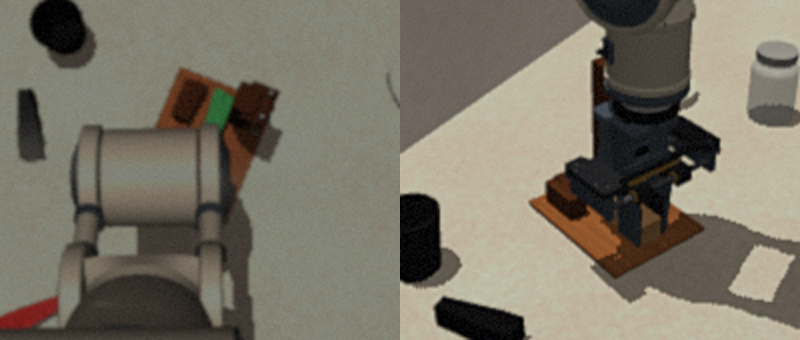

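Run:
```python
from h import *
r=ctrl.move_l(st(-.10,0,.0105),vel=.03,contact_N=4); p=ctrl.current_tool_pos(); print(r,p,ctrl.current_contact_force())
ctrl.move_l([p[0],p[1],p[2]+.0012],vel=.02); z=ctrl.current_tool_pos()[2]
f0=ctrl.current_contact_force(); print(z,f0)
r=ctrl.move_l(st(-.084+.010,0,z),vel=.03,contact_N=3)
print(r,ctrl.current_tool_pos(),st(-.074,0,z),ctrl.current_contact_force(),ctrl.current_t())
cv2.imwrite('pics/side3.png',cv2.resize(ctrl.read_camera('side')[130:300,140:340],None,fx=3,fy=3,interpolation=2))
```

```text
True [0.5218 0.065  0.0118] [ 0.2536 -0.4055  5.1215]
0.012872975630283511 [-0.3273  0.266   0.037 ]
False [0.5458 0.0551 0.0128] [0.5461 0.0551 0.0129] [ 0.243  -0.4976 -0.4472] 11.7333
```

View pics/side3.png

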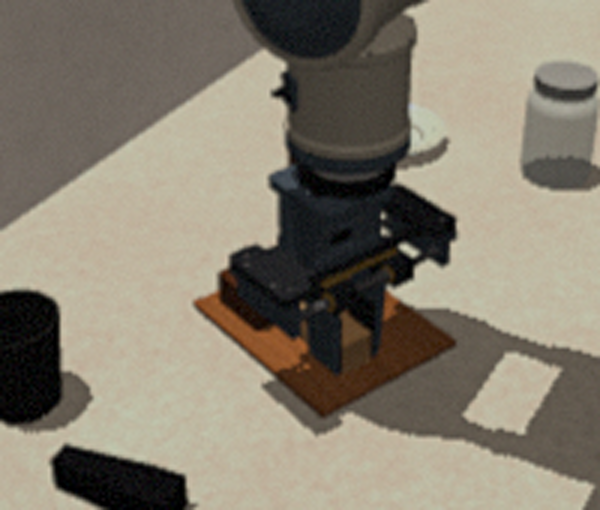

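Run:
```python
from h import *
p=ctrl.current_tool_pos()
print(ctrl.move_l([p[0],p[1],p[2]-.0015],vel=.02,contact_N=3),ctrl.current_tool_pos())
ctrl.command_gripper(.6); print(ctrl.current_grip_width())
p=ctrl.current_tool_pos()
ctrl.move_l([p[0],p[1],.10],vel=.15)
q=st(-.30,0,.12)
q=np.array([.40,.20,.15])
ctrl.goto(q,ori(YS)); print(ctrl.current_t())
for n in('top','side'): cv2.imwrite(f'pics/{n}4.png',ctrl.read_camera(n))
a=cv2.imread('pics/top4.png')[130:250,190:330];b=cv2.imread('pics/side4.png')[160:280,190:330]
f=lambda i:cv2.resize(i,(400,343),interpolation=2)
cv2.imwrite('pics/v4.png',np.hstack([f(a),f(b)]))
```

```text
False [0.5459 0.0552 0.0116]
0.5992053444410527
14.175
```

View pics/v4.png

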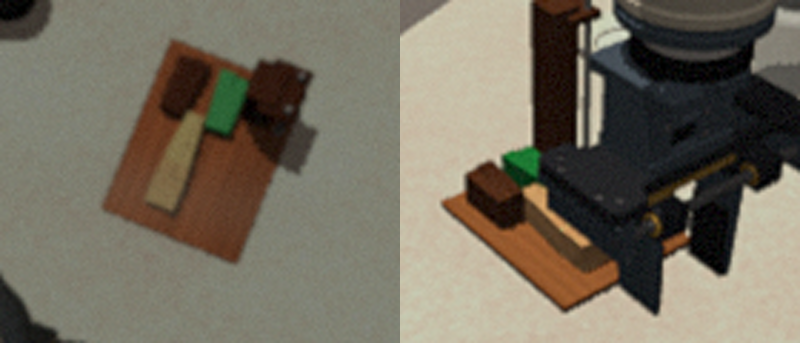

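Top view: the wooden wedge lies on the deck, thin end between the dark cheek and green jaw. Checking its alignment numerically.

Run:
```python
from m import *
import h
im=cv2.imread('pics/top4.png')
I=up(im).astype(float); m=(I[...,1]>82)&(I[...,2]>100)&(I[...,2]-I[...,0]>28)
P=cast('top',cont(m,(251,196)),.038)
G,y,r=fitwedge(P,h.st(-.074,0,0)[:2],np.radians(-22.5)); print(G,np.degrees(y),r)
for O in (np.array([.615,.0272]),h.OS):
    a=np.radians(-22.55);R=np.array([[np.cos(a),-np.sin(a)],[np.sin(a),np.cos(a)]]);print((G-O)@R,(G+.084*np.array([np.cos(y),np.sin(y)])-O)@R)
```

```text
[0.5462 0.0563] -22.686550803498406 {'butt': (32, -1.13), 'tip': (17, -1.29), 'Lt': (76, -0.93), 'Lp': (31, -0.88), 'Rt': (83, -0.86), 'Rp': (32, -0.83)}
[-0.0747  0.0005] [0.0093 0.0003]
[-0.0744  0.0012] [0.0096 0.001 ]
```

```bash
cat >> h.py <<'E'
def sx(p):
    a=np.radians(YS); d=np.asarray(p)[:2]-OS; return np.array([d[0]*np.cos(a)+d[1]*np.sin(a),-d[0]*np.sin(a)+d[1]*np.cos(a)])
def tap(x_to,N,vel,back=.015,z=.014):
    r=ctrl.move_l(st(x_to,0,z),vel=vel,contact_N=N)
    p=ctrl.current_tool_pos(); f=ctrl.current_contact_force(); s=sx(p)
    a=np.radians(YS); print('tap to',x_to,'hit',r,'x %.4f y %.4f z %.4f'%(s[0],s[1],p[2]),'F along %.1f'%(f[0]*np.cos(a)+f[1]*np.sin(a)),'F',f,'t',ctrl.current_t())
    ctrl.move_l(st(s[0]-back,0,z),vel=.08); return r,s[0]
E
python3 - <<'E'
from h import *
ctrl.command_gripper(0.0)
ctrl.goto(st(-.14,0,.09),ori(YS)); ctrl.move_l(st(-.14,0,.014),vel=.12)
print(ctrl.current_t(),sx(ctrl.current_tool_pos()),ctrl.current_grip_width(),ctrl.current_contact_force())
tap(-.098,12,.03)
E
```

```text
16.6417 [-0.1399  0.0004] 0.005252314701207938 [-0.3629  0.3851  0.2427]
tap to -0.098 hit False x -0.0981 y -0.0000 z 0.0140 F along -0.1 F [-0.2928 -0.4878 -0.4387] t 18.1917
```

Run:
```python
from h import *
r,x=tap(-.091,16,.025)
if not r: r,x=tap(-.084,16,.025)
cv2.imwrite('pics/side5.png',cv2.resize(ctrl.read_camera('side')[130:300,140:340],None,fx=3,fy=3,interpolation=2))
```

```text
tap to -0.091 hit False x -0.0911 y -0.0000 z 0.0140 F along 0.5 F [ 0.4851 -0.196  -0.3097] t 19.5667
tap to -0.084 hit False x -0.0852 y -0.0005 z 0.0138 F along -7.5 F [-7.4993  1.4387  5.5316] t 20.9417
```

View pics/side5.png

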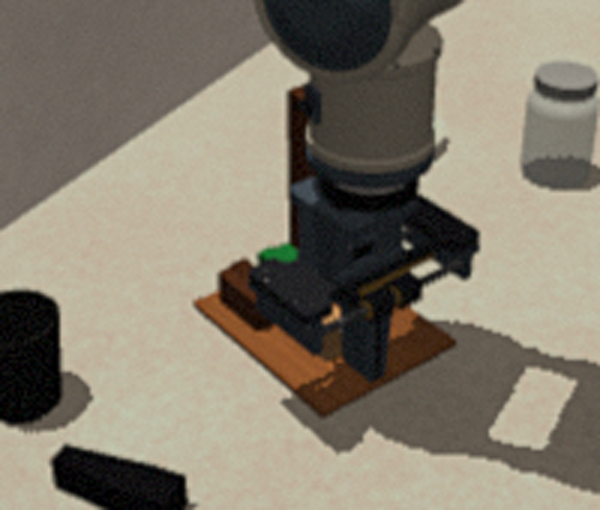

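Run:
```python
from h import *
x=-.0852
for i in range(4):
    r,x2=tap(x+.0065,20,.02,back=.012)
    d=x2-x; x=x2
    if r: break
```

```text
tap to -0.07869999999999999 hit False x -0.0802 y -0.0005 z 0.0138 F along -8.0 F [-7.8068  2.0678  7.1523] t 22.5667
tap to -0.07367081542579712 hit False x -0.0750 y -0.0005 z 0.0138 F along -7.7 F [-7.6482  1.6017  6.0615] t 23.9583
tap to -0.0684770635309145 hit True x -0.0735 y -0.0004 z 0.0136 F along 0.5 F [ 0.6469  0.1683 -0.1987] t 25.0
```

Run:
```python
from h import *
# step up against the wedge in small increments, reading force
tr=ctrl.current_contact_force()
a=np.radians(YS)
ctrl.move_l(st(-.076,0,.014),vel=.03,contact_N=10)
for x in np.arange(-.0745,-.064,.0005):
    r=ctrl.move_l(st(x,0,.014),vel=.01,contact_N=19)
    f=ctrl.current_contact_force(); F=f[0]*np.cos(a)+f[1]*np.sin(a)
    print('%.4f'%x,r,sx(ctrl.current_tool_pos()),'%.1f'%F)
    if r or F<-19.5: break
s=sx(ctrl.current_tool_pos()); ctrl.move_l(st(s[0]-.015,0,.014),vel=.08); print(ctrl.current_t())
```

```text
-0.0745 False [-0.0745  0.    ] -0.8
-0.0740 False [-0.074  0.   ] -0.2
-0.0735 False [-0.0735 -0.    ] -0.4
-0.0730 False [-0.0733 -0.0001] -2.3
-0.0725 False [-0.0733 -0.0001] -6.6
-0.0720 False [-0.0733 -0.0001] -8.1
-0.0715 False [-0.0733 -0.0001] -10.7
-0.0710 False [-0.0732 -0.0001] -13.4
-0.0705 False [-0.0732 -0.0002] -16.9
-0.0700 False [-0.0732 -0.0002] -18.8
-0.0695 False [-0.0732 -0.0003] -21.1
28.9417
```

Run:
```python
from m import *
import h
ctrl.move_l(st(-.10,0,.10),vel=.2)
ctrl.goto([.42,-.25,.25],ori(YS)); print(ctrl.current_t())
im={}
for n in('top','side'): im[n]=ctrl.read_camera(n); cv2.imwrite(f'pics/{n}6.png',im[n])
a=im['top'][130:250,190:330];b=im['side'][160:280,190:330]
f=lambda i:cv2.resize(i,(400,343),interpolation=2)
cv2.imwrite('pics/v6.png',np.hstack([f(a),f(b)]))
a=np.radians(-22.55);R=np.array([[np.cos(a),-np.sin(a)],[np.sin(a),np.cos(a)]])
I=up(im['top']).astype(float); m=(I[...,1]>82)&(I[...,2]>100)&(I[...,2]-I[...,0]>28)
P=cast('top',cont(m,(254,188)),.038)
G,y,r=fitwedge(P,h.st(-.041,0,0)[:2],np.radians(-22.5)); print(G,np.degrees(y),r,(G-h.OS)@R)
# green jaw centroid before/after at z=.042
for n,th in(('top',18),('side',30)):
  for k in(0,6):
    I=up(cv2.imread(f'pics/{n}{k}.png')).astype(float); m=(I[...,1]-I[...,2]>th)&((I[...,1]>75) if n=='side' else (I[...,1]>60))
    mm=m.astype(np.uint8); c,l,s,ce=cv2.connectedComponentsWithStats(mm); p=proj(n,[*h.st(.03,-.025,0)[:2],.042])[0]*4
    i=min((i for i in range(1,c) if s[i,4]>300),key=lambda i:np.hypot(*(ce[i]-p)))
    W=cast(n,(ce[i]+.5)/4-.5,.042)[0,:2]; print(n,k,s[i,4],(W-h.OS)@R)
```

```text
30.8833
[0.5773 0.0413] -23.03794502013993 {'butt': (31, -1.38), 'tip': (17, -1.22), 'Lt': (75, -1.43), 'Lp': (31, -1.07), 'Rt': (84, -1.33), 'Rp': (31, -0.99)} [-0.0399 -0.0007]
top 0 3088 [ 0.0311 -0.0231]
top 6 3061 [ 0.03   -0.0256]
side 0 2059 [ 0.0299 -0.0215]
side 6 2057 [ 0.0301 -0.0246]
```

View pics/v6.png

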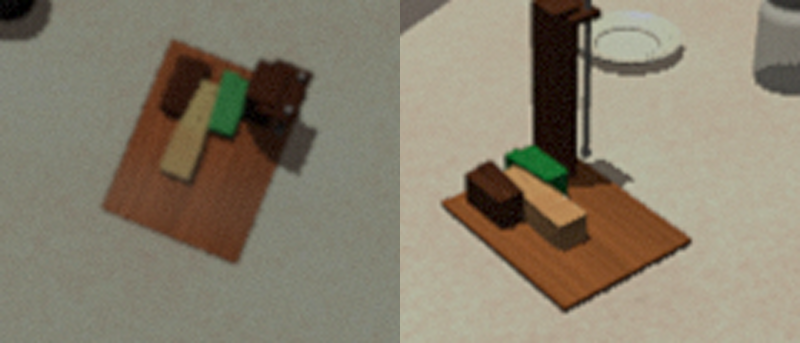

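Run:
```python
from m import *
import h
a=np.radians(-22.55);S=np.array([[np.cos(a),-np.sin(a)],[np.sin(a),np.cos(a)]])
xs=np.arange(.012,.052,.00025); ys=np.arange(0.004,-.056,-.00025)
X,Y=np.meshgrid(xs,ys); L=np.c_[X.ravel(),Y.ravel()]
for n in('top','side'):
    out={}
    for k in(0,4,6):
        im=cv2.imread(f'pics/{n}{k}.png').astype(np.float32); 
        uv=proj(n,np.c_[L@S.T+h.OS,np.full(len(L),.042)]).astype(np.float32).reshape(*X.shape,2)
        r=cv2.remap(im,uv[...,0],uv[...,1],cv2.INTER_LINEAR)
        g=(r[...,1]-r[...,2]); 
        # shear-out of inner taper ignored; profile
        pr=g.mean(1); top=np.percentile(pr,90); half=top/2
        i=np.where(pr>half)[0]; out[k]=g
        print(n,k,'peak %.0f'%top,'edges %.4f %.4f'%(ys[i[0]],ys[i[-1]]),pr[::12].astype(int))
    for k in(4,6):
        s,q=cv2.phaseCorrelate(np.float64(out[0]),np.float64(out[k]),cv2.createHanningWindow(out[0].shape[::-1],cv2.CV_64F)); print(n,k,'shift mm x,y',s[0]*.25,-s[1]*.25,q)
```

```text
top 0 peak 54 edges -0.0103 -0.0375 [-22 -33 -40 -31   0  36  52  55  53  53  53  54  54  47  23  -3 -14 -15
 -14 -14]
top 4 peak 56 edges -0.0103 -0.0375 [-23 -34 -41 -31   0  37  54  56  55  55  55  55  55  47  23  -3 -15 -16
 -15 -14]
top 6 peak 56 edges -0.0130 -0.0393 [-14 -16 -19 -20 -12   9  38  54  56  55  56  56  56  52  38  15  -5 -13
 -14 -14]
top 4 shift mm x,y -0.004851765848496115 -0.007064940194901226 0.3996058520151375
top 6 shift mm x,y -0.28434545630702956 0.06783008761943066 0.17723609071924748
side 0 peak 85 edges -0.0048 -0.0368 [ 26  29  31  43  61  77  81  82  81  83  84  85  84  64  25  -6 -15 -14
 -13 -13]
side 4 peak 81 edges -0.0035 -0.0303 [31 33 35 50 71 85 84 77 68 62 53 44 36 25  7 -3 -5 -4 -5 -4]
side 6 peak 85 edges -0.0108 -0.0400 [-29 -27 -24 -18   5  47  78  84  83  83  84  85  84  85  68  28  -5 -15
 -15 -13]
side 4 shift mm x,y -0.09866268118828714 0.022105466395789364 0.25761848448231767
side 6 shift mm x,y 0.05467286827968465 -0.010147192157976548 0.13985055539850938
```

Run:
```python
from h import *
a=np.radians(YS)
ctrl.goto(st(-.11,0,.09),ori(YS)); ctrl.move_l(st(-.11,0,.016),vel=.12)
f0=ctrl.current_contact_force()
ctrl.move_l(st(-.076,0,.016),vel=.05,contact_N=10)
x=-.0735
while x<-.064:
    r=ctrl.move_l(st(x,0,.016),vel=.01,contact_N=24.5)
    f=ctrl.current_contact_force()-f0; F=f[0]*np.cos(a)+f[1]*np.sin(a)
    print('%.5f'%x,r,sx(ctrl.current_tool_pos())*1e3,'%.1f'%F,f)
    if r or F<-24: break
    x+= .0008 if F>-15 else .0004
s=sx(ctrl.current_tool_pos()); ctrl.move_l(st(s[0]-.015,0,.016),vel=.08); print(ctrl.current_t())
```

```text
-0.07350 False [-73.471    0.0175] 0.7 [ 0.2495 -1.2258 -0.3077]
-0.07270 False [-73.2122  -0.0583] -2.7 [-2.3881  1.3788  1.1206]
-0.07190 False [-73.1726  -0.1179] -7.6 [-6.7558  3.52    5.0806]
-0.07110 False [-73.1625  -0.1654] -12.5 [-10.602    7.0184   7.9613]
-0.07030 False [-73.1485  -0.2472] -16.6 [-14.009    9.5982  11.101 ]
-0.06990 False [-73.1356  -0.2579] -18.2 [-15.1438  11.0375  12.1898]
-0.06950 False [-73.1304  -0.2818] -20.6 [-17.1985  12.2841  14.1552]
-0.06910 False [-73.0992  -0.3052] -21.6 [-17.4052  14.3761  15.3975]
-0.06870 False [-73.0964  -0.3589] -24.4 [-19.9077  15.5885  16.9879]
36.75
```

Run:
```python
from m import *
import h
ctrl.move_l(st(-.11,0,.10),vel=.2)
ctrl.goto([.42,-.25,.25],ori(YS)); print(ctrl.current_t())
im={n:np.mean([ctrl.read_camera(n).astype(float) for _ in range(6)],0).astype(np.uint8) for n in('top','side')}
for n in im: cv2.imwrite(f'pics/{n}7.png',im[n])
f=lambda i:cv2.resize(np.clip(i.astype(float)*1.8,0,255).astype(np.uint8),(390,290),interpolation=2)
s0=cv2.imread('pics/side0.png');t0=cv2.imread('pics/top0.png')
r=lambda i:i[198:246,205:270]; q=lambda i:i[142:190,238:303]
cv2.imwrite('pics/v7.png',np.vstack([np.hstack([f(r(s0)),f(r(im['side']))]),np.hstack([f(q(t0)),f(q(im['top']))])]))
```

```text
38.7
```

View pics/v7.png

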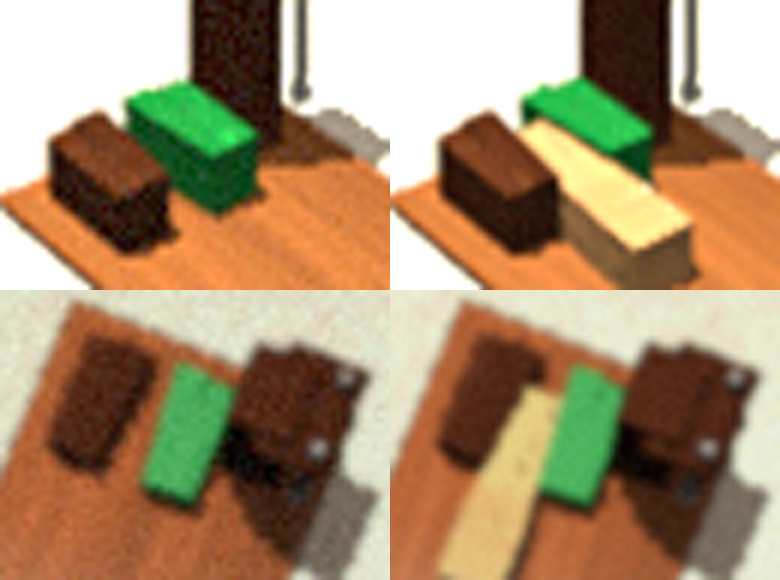

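Run:
```python
from m import *
import h
a=np.radians(-22.55);S=np.array([[np.cos(a),-np.sin(a)],[np.sin(a),np.cos(a)]])
def prof(k,n,x0,x1):
    xs=np.arange(x0,x1,.0005); ys=np.arange(0.004,-.056,-.0001)
    X,Y=np.meshgrid(xs,ys); L=np.c_[X.ravel(),Y.ravel()]
    im=cv2.imread(f'pics/{n}{k}.png').astype(np.float32)
    uv=proj(n,np.c_[L@S.T+h.OS,np.full(len(L),.042)]).astype(np.float32).reshape(*X.shape,2)
    r=cv2.remap(im,uv[...,0],uv[...,1],cv2.INTER_LINEAR); 
    return ys,(r[...,1]-r[...,2]).mean(1), r[...,1].mean(1)/ (r.sum(2).mean(1)+1)
for n in('top','side'):
  for x0,x1 in((.006,.02),(.015,.03),(.03,.05)):
    for k in(0,4,7):
        if n=='side' and k==4: continue
        ys,p,c=prof(k,n,x0,x1); pk=np.median(p[p>.8*p.max()])
        i=np.argmax(p>.9*pk); j=len(p)-1-np.argmax(p[::-1]>.9*pk)
        lo=p[max(0,i-80):i].min(); hi=p[j:j+80].min()
        l=ys[np.where(p[:i]<(pk+lo)/2)[0].max()]; rr=ys[j+np.where(p[j:]<(pk+hi)/2)[0].min()]
        print(n,x0,k,'L %.4f R %.4f'%(l,rr),'lo %.0f pk %.0f hi %.0f'%(lo,pk,hi))
```

```text
top 0.006 0 L -0.0103 R -0.0388 lo -37 pk 54 hi -26
top 0.006 4 L -0.0104 R -0.0388 lo -32 pk 56 hi -27
top 0.006 7 L -0.0141 R -0.0420 lo -12 pk 56 hi -27
top 0.015 0 L -0.0096 R -0.0385 lo -36 pk 54 hi -12
top 0.015 4 L -0.0095 R -0.0384 lo -38 pk 56 hi -13
top 0.015 7 L -0.0132 R -0.0419 lo -12 pk 57 hi -12
top 0.03 0 L -0.0077 R -0.0381 lo -35 pk 54 hi -7
top 0.03 4 L -0.0078 R -0.0381 lo -35 pk 55 hi -8
top 0.03 7 L -0.0112 R -0.0385 lo -18 pk 56 hi -3
side 0.006 0 L -0.0096 R -0.0371 lo 34 pk 85 hi -10
side 0.006 7 L -0.0118 R -0.0405 lo -31 pk 85 hi -10
side 0.015 0 L -0.0086 R -0.0372 lo 33 pk 82 hi -10
side 0.015 7 L -0.0108 R -0.0405 lo -34 pk 84 hi -11
side 0.03 0 L -0.0060 R -0.0375 lo 29 pk 82 hi -13
side 0.03 7 L -0.0093 R -0.0404 lo -5 pk 84 hi -12
```

Run:
```python
from h import *
a=np.radians(YS)
ctrl.goto(st(-.11,0,.09),ori(YS)); ctrl.move_l(st(-.11,0,.016),vel=.15)
f0=ctrl.current_contact_force()
ctrl.move_l(st(-.0745,0,.016),vel=.05,contact_N=10)
x=-.0725; y=0; z=.016; up_=0
for i in range(24):
    r=ctrl.move_l(st(x,y,z),vel=.02,contact_N=12)
    f=ctrl.current_contact_force()-f0; F=f[0]*np.cos(a)+f[1]*np.sin(a); Fy=-f[0]*np.sin(a)+f[1]*np.cos(a); p=ctrl.current_tool_pos()
    print('x %.4f z %.4f'%(x,z),r,sx(p)*1e3,'z %.2f'%(p[2]*1e3),'F %.1f %.1f %.1f'%(F,Fy,f[2]))
    n=np.linalg.norm([F,Fy,f[2]])
    if n>25 or (F<-20 and abs(f[2])<6): break
    z+=np.clip(f[2]*8e-5,-.0008,.0008); y-=np.clip(Fy*6e-5,-.0005,.0005)
    if F>-20: x+=.0007
    if ctrl.current_t()>52: break
s=sx(ctrl.current_tool_pos()); ctrl.move_l(st(s[0]-.015,0,.02),vel=.08); print(ctrl.current_t())
```

```text
x -0.0725 z 0.0160 False [-73.131   -0.1308] z 15.90 F -3.4 -1.4 0.7
x -0.0718 z 0.0161 False [-73.1394  -0.1573] z 15.90 F -7.2 -1.3 4.0
x -0.0711 z 0.0164 False [-73.1206  -0.1591] z 15.96 F -10.9 -0.3 1.4
x -0.0704 z 0.0165 False [-73.0855  -0.2155] z 15.95 F -13.4 0.7 2.4
x -0.0697 z 0.0167 False [-73.0674  -0.2335] z 16.02 F -15.4 3.4 2.4
x -0.0690 z 0.0169 False [-73.0561  -0.4093] z 16.02 F -19.1 4.7 1.3
x -0.0683 z 0.0170 False [-73.0271  -0.5602] z 16.03 F -23.9 7.6 3.1
44.325
```

Under 24 N with almost no downward load the wedge stays put, while it moved freely at about 8 N before. Now I'll retreat, take a final look and hand in.

Run:
```python
from h import *
p=ctrl.current_tool_pos(); ctrl.move_l([p[0],p[1],.12],vel=.2)
ctrl.goto([.42,-.25,.25],ori(YS))
for n in('top','side'): cv2.imwrite(f'pics/{n}8.png',ctrl.read_camera(n))
print(ctrl.current_t(),ctrl.current_contact_force())
cv2.imwrite('pics/v8.png',np.hstack([cv2.resize(cv2.imread(f'pics/{n}8.png'),(400,300)) for n in('top','side')]))
```

```text
46.4083 [-0.0211 -0.3757  0.2161]
```

View pics/v8.png

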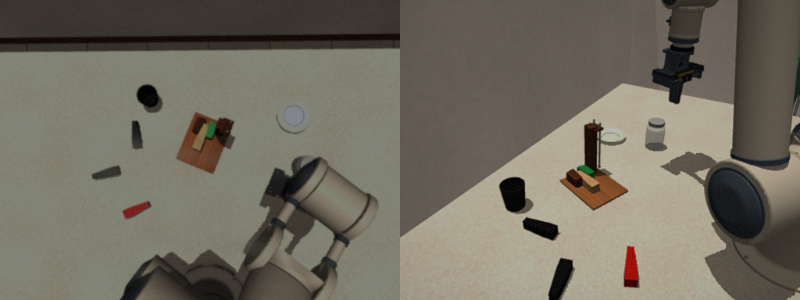

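The wedge sits in the slot. The cup, jar, saucer and the other wedges stand where they were, and the arm is clear of everything.

```bash
python3 -c "
from bench import ctrl
ctrl.sign_off()"
```

```text
the job is handed in; nothing more can be done
```

The wedge is in the slot and, as far as my checks show, fully home. I laid the wooden wedge on the deck with its thin end about 10 mm into the slot and let go. I then drove it in with the closed fingertips in six taps, backing off 12–15 mm after each. The job was handed in at about 46 s.

**Checks that agree:**
- **Driving:** the wedge moved under about 8 N, then stopped with its thin end about 43 mm in. Three later slow test presses of 21–24 N moved it no more than about 0.1 mm. The last of these had almost no downward load.
- **Surroundings:** the final pictures show the cup, jar, saucer and the other wedges where they were, with the arm clear of everything.

**Checks that disagree or are uncertain:**
- **Jaw travel:** the pictures show the green jaw moved about 3.2–3.7 mm, and the drive distance gives at most about 3.6 mm. The nominal stop is 4 mm. Camera error is a few tenths of a millimetre, and I judged it home by the hard stop under force.
- **Peak force:** the second test press was 24 N along the slot. Its total force, including the sideways and downward parts, was about 30 N, right at the cracking limit. I saw no damage in the pictures.

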